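Feel for the blind hole of the blue spacer

TASK

Take the blue spacer, which has a blind hole in one end only, to the pin on the matching blue stand, and try its ends on that pin until the pin slips in and reaches the bottom of the hole. Then draw it off the pin and turn it hole-up, hold it still in the gripper with the hole facing straight up, at least 20 cm above the bench, and finish while still holding it there. Leave the orange spacer, the mug and the screwdriver where they are.

Things in the scene. Friction and masses are not known exactly. Their poses are not given: they have to be found in the camera images.
- blue_spacer: blue square bar, 32 x 32 x 60 mm, about 155 g, lying on a long side. Origin at its middle, x axis along its length. One end is closed, the other has a round blind hole 14 mm wide and 28 mm deep along the bar's axis; which end is not told and the long sides do not show it: feel with the pin or look at the ends
- blue_stand: fixed stand: blue post 34 mm wide, 30 mm thick, top at 110 mm, on a steel foot 90 x 80 x 12 mm. Origin on the bench under the post. A level steel pin, 8 mm in diameter, axis 90 mm up, sticks out 45 mm from the post along the stand's -x (towards the robot, up to 23 degrees off); a collar 22 mm wide and 4 mm thick lies round its root
- blue_pin_tip (a point): centre of the free tip of the blue stand's pin, 90 mm above the bench; its axes are the stand's, the pin points along -x, so the bar is pushed onto it along +x
- orange_spacer: orange square bar, 32 x 32 x 60 mm, about 155 g, lying on a long side. Origin at its middle, x axis along its length. One end is closed, the other has a round blind hole 18 mm wide and 28 mm deep along the bar's axis; which end is not told and the long sides do not show it: feel with the pin or look at the ends. Not wanted: leave it
- orange_stand: fixed stand: orange post 34 mm wide, 30 mm thick, top at 110 mm, on a steel foot 90 x 80 x 12 mm. Origin on the bench under the post. A level steel pin, 11 mm in diameter, axis 90 mm up, sticks out 45 mm from the post along the stand's -x (towards the robot, up to 23 degrees off); a collar 22 mm wide and 4 mm thick lies round its root. Not wanted
- mug: white mug, 80 mm across, 95 mm high, handle on its +y side; origin under its centre. Leave it
- screwdriver: screwdriver with a red handle lying on the bench along its x axis, about 200 mm long. Leave it
Not all that is in view belongs to the job. Leave any pink look-alike of the blue_stand alone. There is more than one size of the blue_spacer; the one meant has the size given above.

How it is judged:
By the outcome, as a careful person would: the job done as asked, in the order asked, and still so for the second after the job is handed in, while the arm keeps its last pose, push and grip.
It also fails if it takes over 64 s, if anything falls off the work surface, if the arm or the gripper's body presses on something with over 40 N, if the wrist force passes 120 N, or if a joint passes its speed limit or range.

ROBOT

A 7-joint arm with a two-finger parallel gripper is mounted at the origin on the work surface. World frame = base frame: x ahead of the robot, y to its left, z up, the work surface at z = 0. Lengths are in mm, angles in rad, forces in N, time in s.
With the tool pointing down it reaches from about 400 to 875 mm from the base axis. Payload 4.4 kg.
Tool frame: the origin (TCP) lies midway between the tips of the shut fingers; the grasp point (between the pads) lies 19 mm behind it; z points along the fingers, y is the line along which they close (so a half turn about z gives the same grasp; the last joint's range is limited). The gripper opens to 85 mm and grips with 20 to 120 N. Pads are 22 mm wide; open, the fingers measure 114 mm over their backs; the gripper's body (76 mm by 85 mm) begins 54 mm behind the grasp point. The pads swing forward as they close: fully open they stand 13 mm farther back than shut.
Start: joints at [1.16, 0.628, 0.038, 1.517, -0.027, 0.996, -0.02], TCP at [219.733, -611.748, 231.313] pointing down, gripper open.
Joint ranges: [-3.06, 3.06], [-0.37, 2.12], [-1.25, 1.32], [0.18, 2.47], [-1.1, 4.24], [0.23, 1.98], [-2.94, 2.94]. Speed limits (rad/s): [2.57, 2.57, 3.14, 3.14, 3.14, 3.14, 3.14].

INTERFACE

Orientations are given as [roll, pitch, yaw] about the fixed x, y, z axes, in that order (R = Rz(yaw) Ry(pitch) Rx(roll)).
In Python, from cell import readout, optics, order gives the robot as it stands.
- The arm moves only by the shell command python3 -m jog 'ROWS'. ROWS is a JSON object of lists of equal length, an entry for each row: "claw": the opening, from 0 (shut) to 1 (fully open); "xyz": the shift along the tool's x, y, z each as a share of 0.1 m, from -1 to 1, a list of three; "twist": the turn, a rotation vector about the tool's x, y, z each as a share of 180 degrees, from -1 to 1, a list of three. A call has 1 to 12 rows; each row shifts and turns the commanded pose from where the row before left it, along the tool's axes as they then stand; what a row does not reach is not made up. A row lasts 1/8 s, in which the tool goes at most 62.5 mm and 10.7 degrees, less where a joint would pass 70% of its speed; a pose out of reach is approached as far as the arm can. A call with a number of a shift or a turn outside -1 to 1 is refused whole. A call with a gripper value outside its range is refused whole. The fingers move at their own pace and stop on an object; the grip force is fixed at half the most. Time passes only in rows, so rows that do not move let the fingers close. It gives the time, the measured TCP pose, the force, the opening and the grip force at its end, in the units of the state.
- readout.read_state(): the state, without advancing time (a new reading comes with each control period).
- optics.get_image(name): name is "side" or "top"; returns a dict with "color" (480x640x3 uint8, red, green, blue), "fovy" (degrees; the focal length in pixels is half the picture's height over the tangent of half this angle, whatever the lens; pixels are square), "cx", "cy" (the principal point, pixels), "k1" (the pictures are not rectified: a ray, as slopes to the right and down, at radius r is drawn at 1 + k1 r^2 times it, then the intrinsics apply), "view" (4x4, takes a point from world to camera coordinates). Camera axes: x right, y up, looking along -z (the intrinsics and any distortion apply to the point x, -y, -z); pixel columns grow to the right and rows downward; lengths in mm; the calibration is good to about 2 mm. A picture is of the moment at which its call begins. There is no depth.
- order.finish_job(): hands the job in; it is judged then, once.
Trained networks look in the newest picture that a camera, given by its name, has taken for a name from the list of things; names that differ only in an ending like _2 or _b are one class to them, and where a whole thing is asked for, a point or a joint stands for the part that bears it (a point fixed in the world has none). Each returns a list of dicts, best first, with "score" (0 to 1); they miss things now and then, are a little off and sometimes report something else, mostly with a low value. They report only what shows in the picture. A call takes as long as a camera call. They do not tell look-alikes from the thing itself.
- optics.boxes_of(camera, label): "rect" ([left, top, width, height] in pixels, round what is visible of it).
The state is a dict: "clock": time; "qpos": joint angles; "qd": joint speeds; "tau": joint torques, N m; "eef_pos": TCP position; "tool_rot": TCP orientation; "force": force on the tool from outside, world axes, zero at the start; "torque": the same for the moment, N m; "width": finger opening in mm; "gripper_force": force on a finger pad.
Only numpy, scipy, OpenCV 4.12 (cv2) and the standard library are available. Lean on these libraries where they do the work, as an engineer would, in place of code of your own. Each camera call takes 0.05 s, during which the arm holds its last target. There are 200 camera calls.

## Working session

There is one attempt and no reset: what is moved stays moved. The work goes in short steps, Python scripts to look and compute and a shell command to move; the robot and the scene stay as the last step left them, time stands still between calls to the robot, and variables do not carry over. Pictures are saved under pics/ and viewed, at most 10 in all, crops included, and the job is handed in when it is done.

```bash
mkdir -p pics; ls; python3 - <<'E'
from cell import readout, optics
import cv2
s=readout.read_state(); print(s)
for c in ("side","top"):
    im=optics.get_image(c); cv2.imwrite(f"pics/{c}0.png",im["color"][:,:,::-1])
    print(c,im["fovy"],im["cx"],im["cy"],im["k1"],im["view"])
    for l in ("blue_spacer","blue_stand","orange_spacer","orange_stand","mug","screwdriver"):
        print(l,[(([round(v) for v in d["rect"]]),round(d["score"],2)) for d in optics.boxes_of(c,l)])
E
```

```text
pics
{'clock': 0.0, 'qpos': array([ 1.16021035,  0.62933448,  0.03842754,  1.51835948, -0.02697441,
        0.99632005, -0.0200094 ]), 'qd': array([ 2.57429763e-04, -8.07654140e-04,  2.87137168e-04, -6.57988200e-04,
       -3.54810117e-04, -1.92237450e-06,  8.04624862e-04]), 'tau': array([-7.03130831e-05, -5.63396430e+01,  1.22631636e+00, -1.93445063e+01,
        1.10984186e-02,  1.05486129e-02, -2.70710575e-05]), 'eef_pos': array([ 219.51322973, -611.14580121,  230.39911557]), 'tool_rot': array([-3.13968930e+00,  3.75265138e-05,  3.44802395e-01]), 'force': array([-0.65101151, -0.37907562, -0.1173744 ]), 'torque': array([-0.02191206,  0.01035713, -0.00379883]), 'gripper_force': 0.0, 'width': 85.16771788782641}
side 47.181966903213876 314.50846615012966 236.39639761101208 -0.030436498815333887 [[-9.97659264e-01 -6.76740307e-02 -9.80911460e-03  5.70900848e+02]
 [ 2.92452894e-02 -5.51932712e-01  8.33375662e-01 -8.73209625e+01]
 [-6.18118614e-02  8.31138079e-01  5.52619930e-01 -1.32315521e+03]
 [ 0.00000000e+00  0.00000000e+00  0.00000000e+00  1.00000000e+00]]
blue_spacer [([289, 225, 36
[... 211 characters left out ...]
 60, 69], 0.64)]
screwdriver [([338, 178, 49, 28], 0.73)]
top 43.45717681002257 313.7508294488728 240.01017005710685 0.06751719816089309 [[-1.02101094e-02 -9.99947460e-01  9.11924355e-04  2.18462793e+01]
 [ 9.73171926e-01 -9.72707574e-03  2.29873414e-01 -5.70806004e+02]
 [-2.29852466e-01  3.23449188e-03  9.73220110e-01 -1.20502782e+03]
 [ 0.00000000e+00  0.00000000e+00  0.00000000e+00  1.00000000e+00]]
blue_spacer [([344, 284, 32, 22], 0.68), ([352, 214, 21, 36], 0.6)]
blue_stand [([203, 173, 36, 44], 0.94), ([278, 185, 42, 46], 0.69)]
orange_spacer [([279, 268, 31, 26], 0.65)]
orange_stand [([390, 175, 41, 41], 0.76)]
mug [([104, 295, 51, 47], 0.96)]
screwdriver [([455, 264, 61, 70], 0.67)]
```

```bash
python3 - <<'E'
import cv2
a=cv2.imread("pics/top0.png")[160:360,90:530]; cv2.imwrite("pics/top0c.png",cv2.resize(a,(800,364),interpolation=cv2.INTER_CUBIC))
a=cv2.imread("pics/side0.png")[160:360,200:440]; cv2.imwrite("pics/side0c.png",cv2.resize(a,(720,600),interpolation=cv2.INTER_CUBIC))
E
```

```text
(no output)
```

View pics/top0c.png

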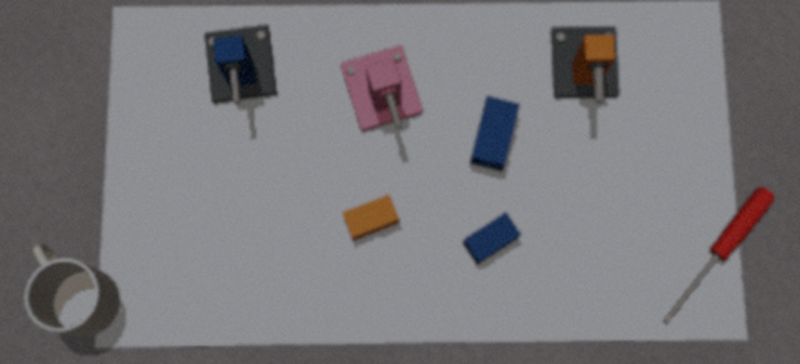

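View pics/side0c.png

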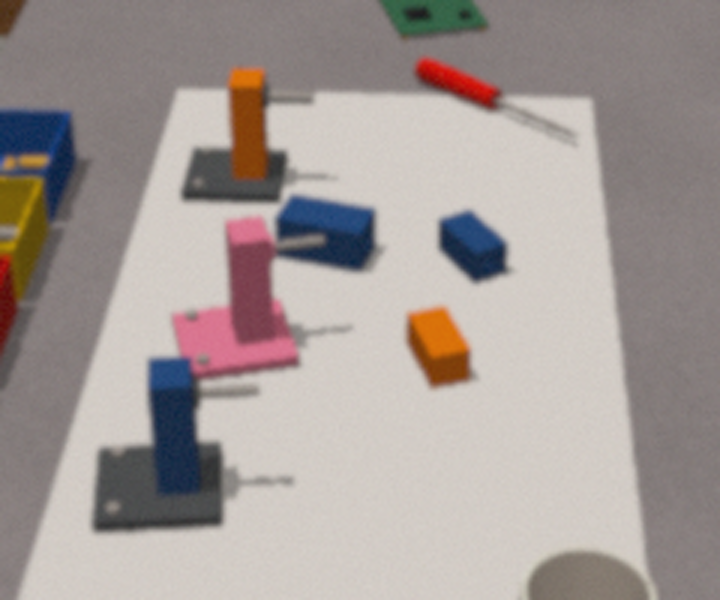

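The top view shows the blue stand at crop (230,60), the pink look-alike at (385,85), a large blue bar at (495,132) and a small blue bar at (491,238). The side view agrees. Next I fit the bar and post silhouettes in both views.

```bash
cat > h.py <<'E'
import numpy as np, cv2
from cell import readout, optics
from scipy.optimize import minimize
def cam(c,n=1):
    ims=[optics.get_image(c) for _ in range(n)]; im=ims[0]
    im["avg"]=np.mean([i["color"] for i in ims],0).astype(np.uint8); im["f"]=240/np.tan(np.radians(im["fovy"]/2)); return im
def proj(im,P):
    P=np.atleast_2d(P); q=P@im["view"][:3,:3].T+im["view"][:3,3]
    s=np.c_[q[:,0]/-q[:,2],-q[:,1]/-q[:,2]]; r2=(s**2).sum(1,keepdims=True)
    return s*(1+im["k1"]*r2)*im["f"]+[im["cx"],im["cy"]]
def ray(im,uv):
    d=(np.array(uv,float)-[im["cx"],im["cy"]])/im["f"]; s=d.copy()
    for _ in range(20): s=d/(1+im["k1"]*(s@s))
    R=im["view"][:3,:3]; t=im["view"][:3,3]
    return -R.T@t, R.T@np.array([s[0],-s[1],-1])
def plane(im,uv,z):
    o,d=ray(im,uv); return o+d*(z-o[2])/d[2]
def box(x,y,yaw,L,W,z0,z1):
    c,s=np.cos(yaw),np.sin(yaw)
    return np.array([[x+c*a*L/2-s*b*W/2,y+s*a*L/2+c*b*W/2,z] for a in(-1,1) for b in(-1,1) for z in(z0,z1)])
def bluemask(im,rect,grow=5):
    hsv=cv2.cvtColor(im["avg"],cv2.COLOR_RGB2HSV)
    m=((hsv[...,0]>100)&(hsv[...,0]<130)&(hsv[...,1]>110)).astype(np.uint8)
    o=np.zeros_like(m); l,t,w,h=[int(v) for v in rect]; sl=np.s_[t-grow:t+h+grow,l-grow:l+w+grow]; o[sl]=m[sl]; return o
S=4
def render(im,P):
    h=cv2.convexHull(((proj(im,P)+.5)*S*16-8).astype(np.int32))
    o=np.zeros((480*S,640*S),np.uint8); cv2.fillConvexPoly(o,h,1,shift=4); return o
def fit(ims,masks,x0,L,W,z0,z1):
    M=[cv2.resize(m*255,None,fx=S,fy=S,interpolation=cv2.INTER_LINEAR)>127 for m in masks]
    def cost(p):
        t=0
        for im,m in zip(ims,M):
            r=render(im,box(*p,L,W,z0,z1))>0; t+=1-(r&m).sum()/(r|m).sum()
        return t
    r=min((minimize(cost,[x0[0],x0[1],y],method="Nelder-Mead",options=dict(initial_simplex=[[x0[0],x0[1],y],[x0[0]+8,x0[1],y],[x0[0],x0[1]+8,y],[x0[0],x0[1],y+.2]],xatol=.05,fatol=1e-4,maxiter=150)) for y in x0[2]),key=lambda r:r.fun)
    return r.x,r.fun/len(ims)
E
python3 - <<'E'
from h import *
s,t=cam("side",6),cam("top",6)
ms,mt=bluemask(s,(347,231,24,28)),bluemask(t,(344,284,32,22))
x0=plane(t,(360,293),20); print(x0)
print("spacer",fit([s,t],[ms,mt],(x0[0],x0[1],(-.5,.5)),60,32,0,32))
print(" as cam each",fit([s],[ms],(x0[0],x0[1],(.5,)),60,32,0,32),fit([t],[mt],(x0[0],x0[1],(.5,)),60,32,0,32))
ms,mt=bluemask(s,(250,270,34,70)),bluemask(t,(203,173,36,44))
x0=plane(t,(216,186),100); print(x0)
for c in((s,ms),(t,mt)): print(fit([c[0]],[c[1]],(x0[0],x0[1],(0,.2,-.2)),30,34,12,110))
p,e=fit([s,t],[ms,mt],(x0[0],x0[1],(0,.2,-.2)),30,34,12,110); print("stand",p,e)
out=[]
for im,n,(l,tp) in((s,"s",(225,270)),(t,"t",(190,165))):
    k=10; a=cv2.resize(im["avg"][tp:tp+60,l:l+75 if n=="s" else l+75],None,fx=k,fy=k,interpolation=cv2.INTER_CUBIC)[:,:,::-1].copy()
    for u in proj(im,box(*p,30,34,12,110)): cv2.circle(a,tuple(int(v) for v in (u-[l,tp]+.5)*k),3,(0,255,255),-1)
    out.append(a[:300] if 0 else a)
cv2.imwrite("pics/st.png",cv2.resize(np.vstack(out),None,fx=.5,fy=.5,interpolation=cv2.INTER_AREA))
E
```

```text
[464.23797474 -82.05263673  20.        ]
spacer (array([469.86616464, -82.92103249,  -1.12728348]), np.float64(0.2555602526925093))
 as cam each (array([ 4.72586600e+02, -8.74256999e+01, -5.14793998e-02]), np.float64(0.37299270072992696)) (array([468.15753163, -81.01292363,   2.20815561]), np.float64(0.20397041650447645))
[681.2973198  219.62370964 100.        ]
(array([6.76436442e+02, 2.15093393e+02, 2.02635353e-01]), np.float64(0.1891526035556358))
(array([6.77257682e+02, 2.19251963e+02, 2.79490830e-01]), np.float64(0.27011423658027267))
stand [6.77219358e+02 2.19443898e+02 2.28010727e-01] 0.23358544027424172
```

View pics/st.png

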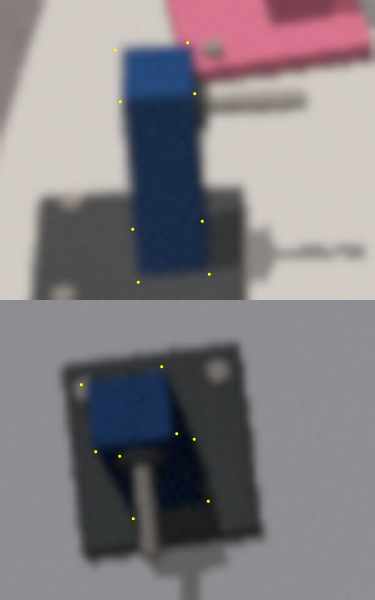

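The stand crops show the fitted dots (yellow) a bit off. The pin tip is at about (305,101) in the upper, side crop and (154,556) in the lower, top crop. I'll refit from clicked corners, and look closely at the small bar.

```bash
python3 - <<'E'
from h import *
from scipy.optimize import least_squares
s,t=cam("side",6),cam("top",6)
def model(p):
    x,y,w=p; c,n=np.cos(w),np.sin(w)
    L=lambda a,b,z:[x+c*a-n*b,y+n*a+c*b,z]
    return L
# side: far-left top etc.  side right=-x, near = +y
S_=[((123,50),(15,-17,110)),((190,47),(-15,-17,110)),((197,97),(-15,17,110)),((125,100),(15,17,110)),((138,273),(15,17,12)),((208,270),(-15,17,12)),((305,101),(-60,0,90))]
T_=[((92,75),(15,17,110)),((165,72),(15,-17,110)),((172,143),(-15,-17,110)),((97,147),(-15,17,110)),((154,256),(-60,0,90))]
s_=[(np.array([225+u/5-.5,270+v/5-.5]),P) for (u,v),P in S_]; t_=[(np.array([190+u/5-.5,165+v/5-.5]),P) for (u,v),P in T_]
def f(p,which="st"):
    L=model(p); r=[]
    if "s" in which: r+=[proj(s,L(*P))[0]-u for u,P in s_]
    if "t" in which: r+=[proj(t,L(*P))[0]-u for u,P in t_]
    return np.ravel(r)
for w in("s","t","st"):
    r=least_squares(f,[677,219,.1],args=(w,),loss="soft_l1",x_scale=[10,10,.1]); print(w,r.x,model(r.x)(-60,0,90)); 
print(f(r.x).reshape(-1,2).round(1).tolist())
print("tip planes",plane(s,s_[-1][0],90),plane(t,t_[-1][0],90))
out=[]
for im,n,(l,tp),rc in((s,"s",(338,222),(347,231,24,28)),(t,"t",(338,275),(344,284,32,22))):
    k=12; a=cv2.resize(im["avg"][tp:tp+45,l:l+45],None,fx=k,fy=k,interpolation=cv2.INTER_CUBIC)[:,:,::-1].copy()
    m=cv2.resize(bluemask(im,rc)[tp:tp+45,l:l+45],None,fx=k,fy=k,interpolation=cv2.INTER_NEAREST)
    cv2.drawContours(a,cv2.findContours(m,0,2)[0],-1,(0,255,255),1)
    out.append(cv2.resize(a,(400,400)))
cv2.imwrite("pics/sp.png",np.hstack(out))
E
```

```text
s [6.75985128e+02 2.18909963e+02 1.62406146e-01] [np.float64(616.7746627209859), np.float64(209.20837394065805), 90]
t [6.77670782e+02 2.17957404e+02 1.08096002e-01] [np.float64(618.0209832604519), np.float64(211.48426695435637), 90]
st [6.76493548e+02 2.18420388e+02 1.34588362e-01] [np.float64(617.0361493965357), np.float64(210.36944342157355), 90]
[[-0.3, -0.7], [0.8, -0.8], [-0.8, -0.5], [-1.3, -0.3], [-0.3, 1.2], [-0.1, 1.0], [0.1, 0.0], [-1.1, 1.5], [0.6, -0.1], [0.8, -0.7], [-0.5, 0.7], [0.1, 1.2]]
tip planes [617.26357007 210.24006157  90.        ] [619.52883526 210.66948728  90.        ]
```

View pics/sp.png

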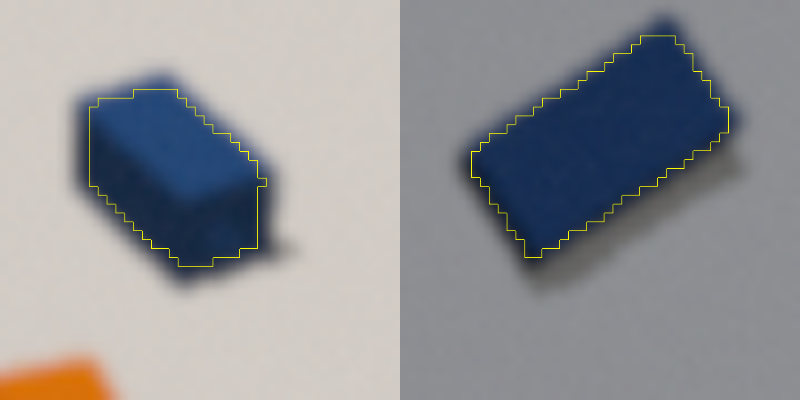

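The small bar: side crop shows its top face and the end at lower right. The top crop shows an axis tilted about 30°. My mask is eroded, so I'll refit with a red-channel threshold.

```bash
python3 - <<'E'
from h import *
s,t=cam("side",6),cam("top",6)
def m(im,rc,th):
    k=(im["avg"][...,0]<th).astype(np.uint8); o=np.zeros_like(k); l,tp,w,h=rc; o[tp:tp+h,l:l+w]=k[tp:tp+h,l:l+w]; return o
ms=m(s,(340,225,35,38),110); mt=m(t,(338,275,45,36),68)
for n,i,k in(("st",[s,t],[ms,mt]),("s",[s],[ms]),("t",[t],[mt])):
    print(n,fit(i,k,(468,-82,(-1.1,-.5,.5)),60,32,0,32))
E
```

```text
st (array([468.44275056, -81.69558046,  -1.02338093]), np.float64(0.12102001440065557))
s (array([467.47906462, -83.65940164,  -1.10612847]), np.float64(0.11499134812018252))
t (array([469.5527186 , -82.659857  ,  -0.98710366]), np.float64(0.09465925255398944))
```

```bash
python3 -m jog '{"claw":[1,1,1,1,1,1,1,1,1,1,1,1],"xyz":[[0.2,-0.2,0],[0.4,-0.4,0],[0.4,-0.4,0],[0.4,-0.4,0],[0.4,-0.4,0],[0.4,-0.4,0],[0.4,-0.4,0],[0.4,-0.4,0],[0.4,-0.4,0],[0.4,-0.4,0],[0.3,-0.3,0],[0,0,0]],"twist":[[0,0,0],[0,0,0],[0,0,0],[0,0,0],[0,0,0],[0,0,0],[0,0,0],[0,0,0],[0,0,0],[0,0,0],[0,0,0],[0,0,0]]}'
python3 -m jog '{"claw":[1,1,1,1,1,1,1,1,1,1,1,1],"xyz":[[0,0,0],[0,0,0],[0,0,0],[0,0,0],[0,0,0],[0,0,0],[0,0,0],[0,0,0],[0,0,0],[0,0,0],[0,0,0],[0,0,0]],"twist":[[0,0,-0.03],[0,0,-0.055],[0,0,-0.055],[0,0,-0.055],[0,0,-0.055],[0,0,-0.055],[0,0,-0.055],[0,0,-0.055],[0,0,-0.055],[0,0,-0.055],[0,0,-0.04],[0,0,0]]}'
```

```text
clock: 4.0
eef_pos: [468.6, -83.5, 231.5]
tool_rot: [-3.141, -0.002, 0.352]
force: [-0.3, -0.2, -0.8]
width: 85.5
gripper_force: 0.0
clock: 5.5
eef_pos: [466.6, -88.7, 231.3]
tool_rot: [-3.141, 0.0, 2.116]
force: [-0.3, 0.2, -0.2]
width: 85.4
gripper_force: 0.0
```

```bash
python3 -m jog '{"claw":[1,1,1,1,1,1,1],"xyz":[[0.047,0.051,0.3],[0,0,0.45],[0,0,0.45],[0,0,0.45],[0,0,0.35],[0,0,0.15],[0,0,0.05]],"twist":[[0,0,0],[0,0,0],[0,0,0],[0,0,0],[0,0,0],[0,0,0],[0,0,0]]}'
python3 - <<'E'
from h import *
for c in("side","top"):
    im=cam(c,2); u,v=proj(im,[468,-82,30])[0].astype(int)
    cv2.imwrite(f"pics/g_{c}.png",cv2.resize(im["avg"][v-50:v+50,u-50:u+50],(400,400),interpolation=cv2.INTER_CUBIC)[:,:,::-1])
cv2.imwrite("pics/g.png",np.hstack([cv2.imread(f"pics/g_{c}.png") for c in("side","top")]))
E
```

```text
clock: 6.38
eef_pos: [469.0, -80.9, 11.0]
tool_rot: [-3.141, 0.0, 2.119]
force: [-0.5, 0.1, 1.4]
width: 85.2
gripper_force: 0.0
```

View pics/g.png

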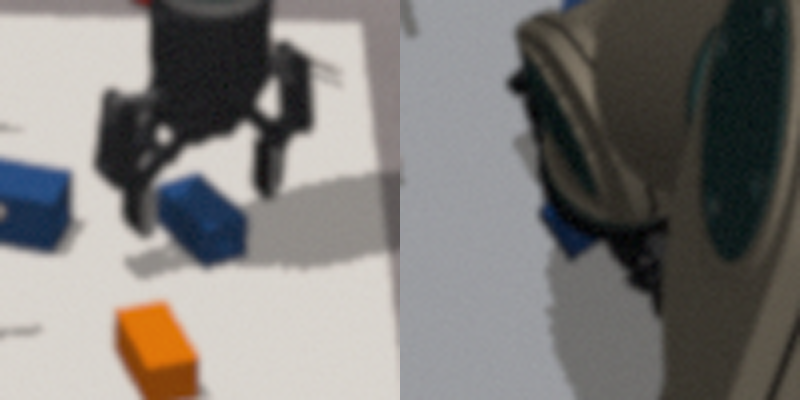

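The side crop shows the fingers straddling the bar, aligned with its sides. Lower a little, close, then lift.

```bash
python3 -m jog '{"claw":[1,0,0,0,0,0,0,0],"xyz":[[0,0,0.06],[0,0,0],[0,0,0],[0,0,0],[0,0,0],[0,0,0],[0,0,0],[0,0,0]],"twist":[[0,0,0],[0,0,0],[0,0,0],[0,0,0],[0,0,0],[0,0,0],[0,0,0],[0,0,0]]}'
```

```text
clock: 7.58
eef_pos: [468.8, -80.7, 5.6]
tool_rot: [-3.141, 0.0, 2.12]
force: [-1.5, -0.3, 5.1]
width: 30.9
gripper_force: 60.4
```

```bash
python3 -m jog '{"claw":[0,0,0,0,0,0,0],"xyz":[[0,0,-0.15],[0,0,-0.4],[0,0,-0.5],[0,0,-0.5],[0,0,-0.4],[0,0,0],[0,0,0]],"twist":[[0,0,0],[0,0,0],[0,0,0.05],[0,0,0.05],[0,0,0.05],[0,0,0],[0,0,0]]}'
python3 - <<'E'
from h import *
from scipy.spatial.transform import Rotation as Ro
st=readout.read_state(); R=Ro.from_euler("xyz",st["tool_rot"]).as_matrix(); p=st["eef_pos"]-19*R[:,2]
im=cam("side",10); u,v=proj(im,p+30*R[:,0])[0].astype(int); print(p,u,v)
a=im["avg"][v-20:v+20,u-20:u+20].astype(float)
a=np.clip((a)*2.2,0,255).astype(np.uint8)
cv2.imwrite("pics/end.png",cv2.resize(a,(400,400),interpolation=cv2.INTER_CUBIC)[:,:,::-1])
E
```

```text
clock: 8.45
eef_pos: [468.0, -80.7, 199.5]
tool_rot: [-3.14, -0.0, 1.65]
force: [-0.1, 0.1, -2.6]
width: 31.0
gripper_force: 60.2
[468.05597828 -80.70538397 218.45185993] 360 177
```

View pics/end.png

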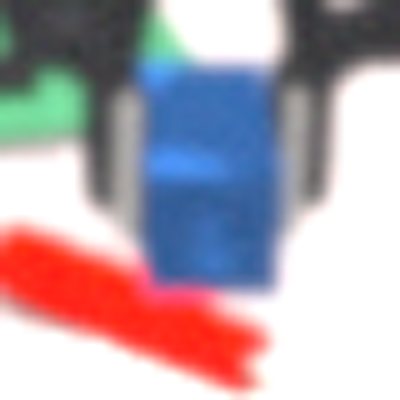

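The end face (lower half of the bar) shows a lighter spot at (205,245), maybe the lit inner wall of the hole. I'll check the pixel values.

```bash
python3 - <<'E'
from h import *
im=cam("side",16)
a=im["avg"].astype(int)[173:188,353:371]
print(a[...,2]); print(a[...,:2].sum(2))
E
```

```text
[[ 78  93 106 111 112 111 110 108 104  98  87  81  80  78  79  81  75  58]
 [ 73  80  89  92  92  93  92  93  90  89  81  77  74  74  76  80  75  57]
 [ 69  70  74  75  75  74  75  76  77  75  73  73  71  70  73  78  75  58]
 [ 68  67  69  70  69  69  69  71  71  70  71  71  70  70  72  78  78  66]
 [ 67  66  69  71  69  70  71  73  73  70  69  71  71  72  74  80  85  87]
 [ 68  67  68  70  70  71  76  78  77  70  69  69  71  71  75  83  94 108]
 [ 71  66  70  70  70  72  78  80  78  73  69  68  70  72  77  89 102 117]
 [ 79  70  69  70  70  74  79  82  80  76  72  71  71  73  85 101 113 121]
 [ 88  74  70  70  71  76  81  81  81  78  75  72  72  75  91 113 121 125]
 [ 85  74  70  71  73  76  80  82  81  78  77  74  72  75  94 116 126 127]
 [ 68  67  70  71  72  73  76  79  79  76  74  73  73  78  96 118 127 127]
 [ 48  61  67  69  70  70  72  75  76  75  75  75  76  81  99 118 127 128]
 [ 37  55  61  64  65  66  71  76  81  84  87  88  89  92 105 121 128 128]
 [ 25  41  47  49  50  52  63  74  87  98 104 108 109 111 116 124 128 128]
 [ 12  22  26  28  26  30  40  57  77  94 106 114 
[... 451 characters left out ...]
 70  78 112 156 194 224]
 [126  82  70  66  66  69  73  74  75  70  69  64  67  81 124 175 211 243]
 [144  93  69  69  68  73  74  77  76  74  69  69  72  87 143 201 233 252]
 [168 108  73  70  68  74  78  75  75  77  73  68  72  93 159 225 251 259]
 [182 116  77  69  72  75  74  78  77  74  73  72  73  95 166 233 261 264]
 [191 126  83  74  72  69  73  77  74  76  71  72  75 102 171 237 262 265]
 [201 147 100  89  88  85  86  85  88  84  87  89  92 114 179 238 263 267]
 [215 174 138 133 133 131 131 131 130 134 139 142 145 157 196 243 265 267]
 [220 199 184 185 187 185 192 194 196 200 205 207 210 214 230 254 267 267]
 [215 214 216 221 222 224 230 238 245 248 249 249 249 249 255 262 267 269]]
```

A central patch about 6 px wide is brighter by 10, which matches a 14 mm hole on the +tool-x end. I'll try that end first and point it at the pin.

```bash
python3 -m jog '{"claw":[0,0,0,0,0,0,0,0],"xyz":[[0.26,0.127,0],[0.4,0.18,0],[0.45,0.21,0],[0.45,0.21,0],[0.45,0.21,0],[0.45,0.2,0],[0.3,0.13,0],[0,0,0]],"twist":[[0,0,0],[0,0,0],[0,0,0],[0,0,0],[0,0,0],[0,0,0],[0,0,0],[0,0,0]]}'
python3 -m jog '{"claw":[0,0,0,0,0,0,0,0,0,0,0],"xyz":[[0,0,0],[0,0,0],[0,0,0],[0,0,0],[0,0,0],[0,0,0],[0,0,0],[0,0,0],[0,0,0],[0,0,0],[0,0,0]],"twist":[[0,0,0.03],[0,0,0.055],[0,0,0.055],[0,0,0.055],[0,0,0.055],[0,0,0.055],[0,0,0.055],[0,0,0.055],[0,0,0.055],[0,0,0.012],[0,0,0]]}'
```

```text
clock: 10.75
eef_pos: [573.7, 208.4, 200.1]
tool_rot: [3.141, -0.003, 1.653]
force: [-0.7, -0.1, -1.9]
width: 31.3
gripper_force: 59.9
clock: 12.12
eef_pos: [573.6, 203.7, 200.2]
tool_rot: [3.141, 0.0, 0.136]
force: [-0.1, 0.2, -1.5]
width: 31.0
gripper_force: 60.0
```

```bash
python3 -m jog '{"claw":[0,0,0,0,0,0],"xyz":[[0,0,0.25],[0,0,0.4],[0,0,0.4],[0,0,0.15],[0,0,0],[0,0,0]],"twist":[[0,0,0],[0,0,0],[0,0,0],[0,0,0],[0,0,0],[0,0,0]]}'
python3 - <<'E'
from h import *
from scipy.spatial.transform import Rotation as Ro
st=readout.read_state(); R=Ro.from_euler("xyz",st["tool_rot"]).as_matrix(); p=st["eef_pos"]-10.4*R[:,2]
B=p+[[a*30*R[:,0]+b*16*R[:,1]+c*16*R[:,2]][0] for a in(-1,1) for b in(-1,1) for c in(-1,1)] if 0 else np.array([p+a*30*R[:,0]+b*16*R[:,1]+c*16*R[:,2] for a in(-1,1) for b in(-1,1) for c in(-1,1)])
u=np.array([np.cos(.135),np.sin(.135),0]); T=np.array([617,210.4,90]); out=[]
for c in("side","top"):
    im=cam(c,8); o=proj(im,p+35*R[:,0])[0].astype(int)-[25,25]; k=8
    a=cv2.resize(np.clip(im["avg"][o[1]:o[1]+50,o[0]:o[0]+50]*1.5,0,255).astype(np.uint8),None,fx=k,fy=k,interpolation=cv2.INTER_CUBIC)[:,:,::-1].copy()
    for q,col in((B,(0,255,255)),(np.array([T,T+41*u]),(0,255,0))):
        for w in proj(im,q): cv2.circle(a,tuple(int(v) for v in (w-o+.5)*k),3,col,-1)
    print(c,o); out.append(a)
print(p,R[:,0]); cv2.imwrite("pics/pre.png",np.hstack(out))
E
```

```text
clock: 12.88
eef_pos: [575.1, 204.7, 81.9]
tool_rot: [-3.141, -0.003, 0.135]
force: [-0.0, 0.0, -1.9]
width: 31.2
gripper_force: 60.0
side [264 263]
top [195 194]
[575.09173384 204.69216958  92.27121245] [0.99095919 0.13413342 0.00284774]
```

View pics/pre.png

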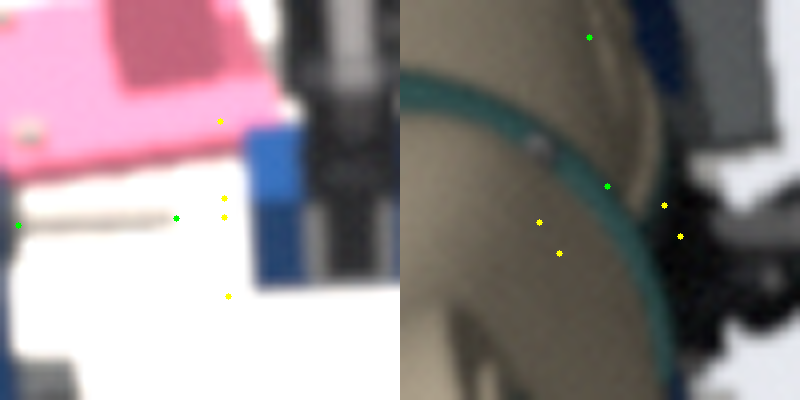

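The side half of the picture shows the pin lying along the green prediction, tip at (176,218). The bar's front face is at x≈250, about 7 mm behind the prediction, and a little high. The top camera is blocked by the arm. I'll lower about 2.3 mm and approach gently.

```bash
python3 -m jog '{"claw":[0,0,0,0,0,0,0],"xyz":[[0,-0.006,0.023],[0.05,0,0],[0.05,0,0],[0.05,0,0],[0.05,0,0],[0.03,0,0],[0,0,0]],"twist":[[0,0,0],[0,0,0],[0,0,0],[0,0,0],[0,0,0],[0,0,0],[0,0,0]]}'
```

```text
clock: 14.55
eef_pos: [596.7, 208.0, 78.0]
tool_rot: [3.142, -0.0, 0.134]
force: [0.4, 0.5, -2.6]
width: 30.8
gripper_force: 60.0
```

```bash
python3 -m jog '{"claw":[0,0,0,0,0,0],"xyz":[[0,0,-0.015],[0.03,0,0],[0.03,0,0],[0.03,0,0],[0,0,0],[0,0,0]],"twist":[[0,0,0],[0,0,0],[0,0,0],[0,0,0],[0,0,0],[0,0,0]]}'
python3 - <<'E'
from h import *
im=cam("side",8); cv2.imwrite("pics/ins.png",cv2.resize(np.clip(im["avg"][255:325,245:345]*1.4,0,255).astype(np.uint8),(800,560),interpolation=cv2.INTER_CUBIC)[:,:,::-1])
E
```

```text
clock: 15.3
eef_pos: [605.3, 209.2, 79.4]
tool_rot: [3.142, 0.0, 0.134]
force: [0.7, -0.5, -2.1]
width: 30.9
gripper_force: 60.0
```

View pics/ins.png

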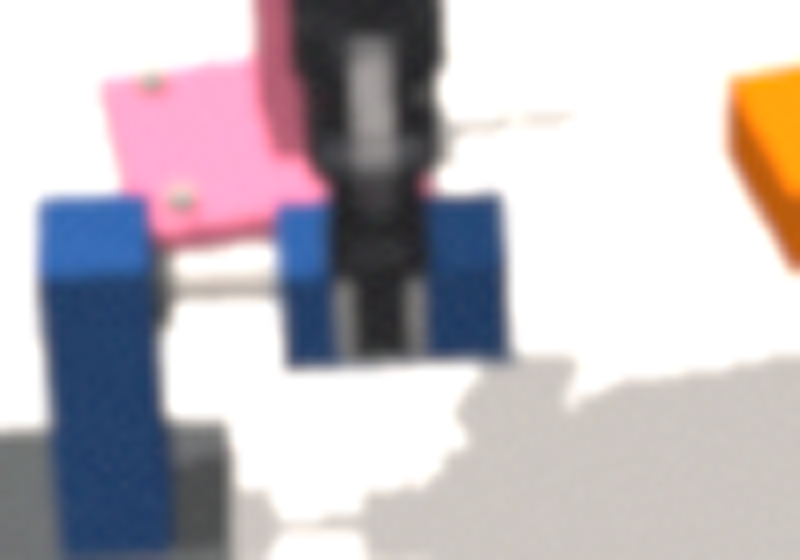

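The pin is inside the bar. Its visible length from the collar (165) to the bar face (283) is about 31 mm, so it's roughly 10 mm in with no force. Continuing in.

```bash
python3 -m jog '{"claw":[0,0,0,0,0],"xyz":[[0.03,0,0],[0.04,0,0],[0.04,0,0],[0.02,0,0],[0,0,0]],"twist":[[0,0,0],[0,0,0],[0,0,0],[0,0,0],[0,0,0]]}'
```

```text
clock: 16.32
eef_pos: [618.5, 211.0, 79.5]
tool_rot: [3.142, -0.0, 0.134]
force: [0.2, 0.7, -1.6]
width: 30.9
gripper_force: 60.0
```

```bash
python3 -m jog '{"claw":[0,0,0],"xyz":[[0.02,0,0],[0.01,0,0],[0,0,0]],"twist":[[0,0,0],[0,0,0],[0,0,0]]}'
```

```text
clock: 16.7
eef_pos: [619.7, 211.2, 79.3]
tool_rot: [3.141, 0.003, 0.134]
force: [-5.3, -0.4, 0.6]
width: 31.0
gripper_force: 60.2
```

```bash
python3 -m jog '{"claw":[0,0,0],"xyz":[[0.01,0,0],[0.01,0,0],[0,0,0]],"twist":[[0,0,0],[0,0,0],[0,0,0]]}'
python3 - <<'E'
from h import *
im=cam("side",8); cv2.imwrite("pics/ins2.png",cv2.resize(np.clip(im["avg"][255:325,245:345]*1.4,0,255).astype(np.uint8),(800,560),interpolation=cv2.INTER_CUBIC)[:,:,::-1])
E
```

```text
clock: 17.08
eef_pos: [619.7, 211.2, 79.1]
tool_rot: [3.141, 0.007, 0.135]
force: [-8.2, -0.9, 3.4]
width: 31.2
gripper_force: 60.7
```

View pics/ins2.png

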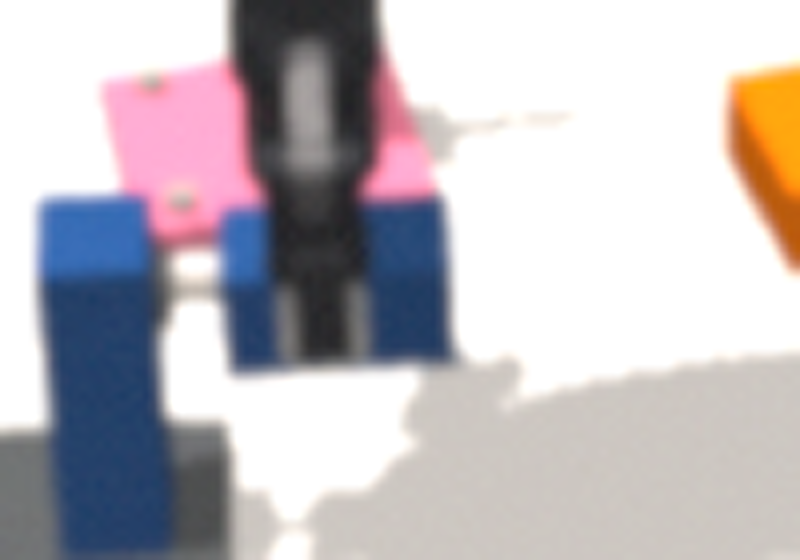

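It's bottomed: about 14 mm of pin shows between the collar and the bar face (165→228), where 13 mm is expected. Further commands only raised the force. Now I draw it off.

```bash
python3 -m jog '{"claw":[0,0,0,0,0,0,0,0,0],"xyz":[[-0.03,0,0],[-0.05,0,0],[-0.06,0,0],[-0.08,0,0],[-0.1,0,0],[-0.15,0,0],[-0.2,0,0],[-0.2,0,0],[0,0,0]],"twist":[[0,0,0],[0,0,0],[0,0,0],[0,0,0],[0,0,0],[0,0,0],[0,0,0],[0,0,0],[0,0,0]]}'
```

```text
clock: 18.6
eef_pos: [535.2, 199.9, 79.6]
tool_rot: [3.141, 0.002, 0.135]
force: [0.3, 1.0, -1.1]
width: 30.8
gripper_force: 60.1
```

```bash
python3 -m jog '{"claw":[0,0,0,0,0,0,0,0,0,0],"xyz":[[0,0,-0.2],[0,0,-0.4],[0,0,-0.5],[0,0,-0.5],[0,0,-0.5],[0,0,-0.5],[0,0,-0.5],[0,0,-0.5],[0,0,-0.3],[0,0,0]],"twist":[[0,0,0],[0,0,0],[0,0,0],[0,0,0],[0,0,0],[0,0,0],[0,0,0],[0,0,0],[0,0,0],[0,0,0]]}'
python3 -m jog '{"claw":[0,0,0,0,0,0,0],"xyz":[[0,0,0],[0,0,0],[0,0,0],[0,0,0],[0,0,0],[0,0,0],[0,0,0]],"twist":[[0,0.03,0],[0,0.045,0],[0,0.05,0],[0,0.05,0],[0,0.045,0],[0,0.03,0],[0,0,0]]}'; python3 -c "
from cell import readout;print(readout.read_state()['qpos'].round(2))"
```

```text
clock: 19.85
eef_pos: [538.5, 200.2, 472.1]
tool_rot: [-3.14, -0.006, 0.134]
force: [1.3, -0.7, -2.4]
width: 30.6
gripper_force: 60.1
clock: 20.72
eef_pos: [534.6, 199.3, 466.2]
tool_rot: [3.137, -0.78, 0.14]
force: [0.4, -0.2, -1.9]
width: 31.4
gripper_force: 60.1
[-0.7  -0.01  0.09  2.07  0.77  0.48 -2.62]
```

```bash
python3 -m jog '{"claw":[0,0,0,0,0,0,0],"xyz":[[0.2,0,-0.08],[0.4,0,-0.17],[0.4,0,-0.17],[0.4,0,-0.17],[0.4,0,-0.17],[0.2,0,-0.09],[0,0,0]],"twist":[[0,0,0],[0,0,0],[0,0,0],[0,0,0],[0,0,0],[0,0,0],[0,0,0]]}'; python3 -c "
from cell import readout;print(readout.read_state()['qpos'].round(2))"
```

```text
clock: 21.6
eef_pos: [618.7, 211.5, 671.9]
tool_rot: [-3.14, -0.786, 0.134]
force: [-1.1, -0.6, -1.9]
width: 30.9
gripper_force: 60.1
[-0.65  0.05  0.16  1.45  0.32  0.91 -2.04]
```

```bash
python3 -m jog '{"claw":[0,0,0,0,0,0,0],"xyz":[[0.2,0,0.03],[0.3,0,0.04],[0.3,0,0.04],[0.2,0,0.03],[0,0,0],[0,0,0],[0,0,0]],"twist":[[0,0,0],[0.012,0,-0.012],[0.02,0,-0.02],[0.013,0,-0.013],[0,0.03,0],[0,0.03,0],[0,0,0]]}'; python3 -c "
from cell import readout;print(readout.read_state()['qpos'].round(2))"
```

```text
clock: 22.48
eef_pos: [695.3, 224.8, 727.1]
tool_rot: [-3.141, -0.965, 0.335]
force: [0.2, -0.0, -2.8]
width: 31.1
gripper_force: 60.1
[-0.49  0.11  0.15  1.37 -0.01  0.69 -1.58]
```

```bash
python3 -m jog '{"claw":[0,0,0,0,0,0,0,0,0],"xyz":[[0.2,0,-0.14],[0.3,0,-0.2],[0.16,0,-0.12],[0,0,0],[0,0,0],[0,0,0],[0,0,0],[0,0,0],[0,0,0]],"twist":[[0,0,0],[0,0,0],[0,0,0],[0,0.03,0],[0,0.045,0],[0,0.045,0],[0,0.043,0],[0,0.03,0],[0,0,0]]}'; python3 -c "
from cell import readout;from scipy.spatial.transform import Rotation as R
s=readout.read_state();print(s['qpos'].round(2),R.from_euler('xyz',s['tool_rot']).as_matrix().round(3))"
```

```text
clock: 23.6
eef_pos: [709.6, 227.8, 785.6]
tool_rot: [3.001, -1.318, 0.433]
force: [0.0, -0.5, -1.5]
width: 31.2
gripper_force: 60.7
[-0.01  0.05 -0.41  1.58  0.64  0.24 -2.17] [[ 0.227  0.292  0.929]
 [ 0.105 -0.956  0.274]
 [ 0.968  0.035 -0.247]]
```

```bash
python3 -m jog '{"claw":[0,0,0,0,0,0],"xyz":[[0.2,0.01,0.01],[0.35,0.01,0.02],[0.35,0.01,0.02],[0.3,0.01,0.02],[0.15,0,0],[0,0,0]],"twist":[[0,0,0],[0,0,0],[0,0,0],[0,0,0],[0,0,0],[0,0,0]]}'; cat > up.py <<'E'
from cell import readout;from scipy.spatial.transform import Rotation as R
import numpy as np
s=readout.read_state();M=R.from_euler('xyz',s['tool_rot']).as_matrix();u=M.T@[0,0,1]
a=np.cross([1,0,0],u);a*=np.arcsin(np.linalg.norm(a))/np.linalg.norm(a)
print(s['clock'],s['eef_pos'].round(1),s['qpos'].round(3),s['force'].round(1),"up in tool",u.round(3),"tilt deg",np.degrees(np.linalg.norm(a)).round(2),"twist",(a/np.pi).round(4))
E
python3 up.py
```

```text
clock: 24.35
eef_pos: [745.7, 243.5, 918.3]
tool_rot: [3.0, -1.324, 0.439]
force: [-0.2, 0.4, -1.8]
width: 31.0
gripper_force: 60.7
24.35 [745.7 243.5 918.3] [-0.017  0.163 -0.498  1.118  0.425  0.586 -1.872] [-0.2  0.4 -1.8] up in tool [ 0.97   0.035 -0.242] tilt deg 14.16 twist [-0.      0.0779  0.0111]
```

```bash
python3 -m jog '{"claw":[0,0,0,0,0],"xyz":[[0,0,0],[0,0,0],[0,0,0],[0,0,0],[0,0,0]],"twist":[[0,0.026,0.004],[0,0.026,0.004],[0,0.026,0.003],[0,0,0],[0,0,0]]}'; python3 up.py
```

```text
clock: 24.98
eef_pos: [749.2, 238.2, 912.9]
tool_rot: [3.015, -1.511, 0.407]
force: [0.1, -0.1, -1.5]
width: 31.0
gripper_force: 60.7
24.975 [749.2 238.2 912.9] [ 0.066  0.123 -0.547  1.352  0.905  0.257 -2.399] [ 0.1 -0.1 -1.5] up in tool [ 0.998  0.008 -0.059] tilt deg 3.41 twist [-0.      0.0188  0.0024]
```

```bash
python3 -m jog '{"claw":[0,0,0,0,0,0],"xyz":[[0.2,0,0],[0.3,0,0],[0,0,0],[0,0,0],[0,0,0],[0,0,0]],"twist":[[0,0,0],[0,0,0],[0,0.01,0.001],[0,0.009,0.001],[0,0,0],[0,0,0]]}'; python3 up.py
```

```text
clock: 25.72
eef_pos: [751.4, 240.4, 963.4]
tool_rot: [0.804, -1.568, 2.62]
force: [-0.4, 0.4, -2.5]
width: 31.2
gripper_force: 60.8
25.725 [751.4 240.4 963.4] [ 0.065  0.137 -0.567  1.261  0.892  0.277 -2.367] [-0.4  0.4 -2.5] up in tool [1.    0.002 0.002] tilt deg 0.13 twist [ 0.     -0.0005  0.0005]
```

```bash
python3 -m jog '{"claw":[0,0,0],"xyz":[[0,0,0],[0,0,0],[0,0,0]],"twist":[[0,0,0],[0,0,0],[0,0,0]]}'; python3 up.py; python3 - <<'E'
from h import *
out=[]
for c in("side","top"):
    im=cam(c,4); u,v=proj(im,[742,237,965])[0].astype(int); print(c,u,v)
    a=cv2.copyMakeBorder(im["avg"],60,60,60,60,cv2.BORDER_CONSTANT); v=np.clip(v,0,480);u=np.clip(u,0,640)
    out.append(cv2.resize(a[v:v+120,u:u+120],(400,400),interpolation=cv2.INTER_CUBIC)[:,:,::-1])
cv2.imwrite("pics/fin.png",np.clip(np.hstack(out)*1.4,0,255).astype(np.uint8))
E
```

```text
clock: 26.1
eef_pos: [751.8, 239.9, 962.6]
tool_rot: [1.035, -1.569, 2.388]
force: [0.4, 0.3, -2.0]
width: 31.1
gripper_force: 60.8
26.1 [751.8 239.9 962.6] [ 0.067  0.137 -0.568  1.262  0.895  0.277 -2.37 ] [ 0.4  0.3 -2. ] up in tool [1.    0.002 0.001] tilt deg 0.12 twist [ 0.     -0.0004  0.0006]
side 151 -270
top -13 -306
```

View pics/fin.png

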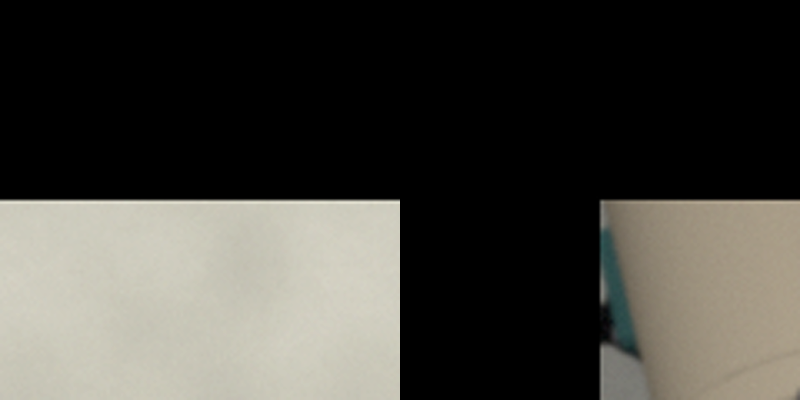

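The bar is above both cameras' views. Opening (31 mm), grip force (60 N), load (about -2 N in z) and tilt (0.12°) all show it held upright, so I'm handing in.

```bash
python3 -c "
from cell import order;print(order.finish_job())"
```

```text
the job is handed in; nothing more can be done
None
```

I pushed the blue spacer onto the blue pin until it bottomed, drew it off, and handed in with it held hole-up about 0.96 m above the bench (26 s used); the cameras can't see that high, so the final pose is confirmed only by the arm's readings (gripper within about 0.1° of upright, 60 N grip), not by a picture.

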